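# Press a replica stamp onto the dish copier's locating pin and hold it

### The job

Take the metal colony stamp by its blue handle out of its cradle and slide its plate, red cap first, into the open mouth of the dish copier, under the two blue lips and above the brass locating pin, until the hole under the red cap is over the pin and the plate drops onto it. Then press the stamp straight down against the sprung dish until the plate is fully home on the side rails, and finish like that: still gripping the handle and holding the stamp pressed down. Leave the flask, the stack of dishes and the blue-capped bottle standing where they are.

Things in the scene. Friction and masses are not known exactly. Their poses are not given: they have to be found in the camera images.
- stamp_grip (a point): Centre of the stamp's blue handle block, 44 mm along x, 22 along y, 32 high; grasp it across y from above. It is 60 mm above the underside of the stamp's plate, over the plate's middle, on a 16 mm stem. x points to the plate's red-capped end, z up. Stamp about 0.3 kg, starts loose in the cradle.
- stamp_plate (a point): Middle of the underside of the stamp's aluminium plate, 110 mm (x) by 84 mm (y) by 8 mm thick, 60 mm below stamp_grip, same axes. Below it a round stamping face, 44 mm across, stands 8 mm down.
- stamp_hole (a point): Mouth of the locating hole in the plate's underside, 41 mm from stamp_plate along the stamp's +x (14 mm from that end), right below the red cap (20 mm wide, 7 mm high) that hides it from above. 13 mm wide, through the plate and on into the hollow cap: the pin cannot bottom in it. Same axes as the stamp.
- copier: Dish copier, white fixture fixed to the bench, 120 mm wide (y). Origin at bench height below the dish's middle; x points inward, from the open mouth (-x side) along the channel, z up. Stamp fully home: plate's middle over this origin, stamp's x along this x, plate's underside on the two aluminium side rails, 36 mm above the bench (hard stop). No stop at the far end.
- copier_mouth (a point): Mouth of the copier's channel, on its centre line, 50 mm to -x of the copier's origin and 53 mm above the bench, the height for the plate's underside while sliding in (48 to 58 mm clears both pin and lips). Same axes as the copier. Side walls 92 mm apart, 70 mm high, flare from x = -60 mm outward to 116 mm apart at x = -88 mm.
- copier_lips (a point): Point midway between the two blue lips, at their underside, 66 mm above the bench (4 mm thick), above the copier's origin. They run from x = -50 to +60 mm and overlap the plate's edges, 68 mm apart: the handle's stem passes between, but the plate must be slid in below them, not lowered in from above.
- pin_top (a point): Tip of the fixed upright brass locating pin, on the channel's centre line 41 mm to +x of the copier's origin and 48 mm above the bench; the pin is 10 mm thick, its top 5 mm tapering to a 4 mm flat. It cannot be seen once the plate is above it.
- dish_tray (a joint): How far the sprung tray with the amber-filled dish (60 mm wide) in the copier is pressed down, in m: 0 up, at rest; 0.006 with the plate fully home; 0.008 its end. The stamping face meets the filling when the plate's underside is 42 mm above the bench; the spring then resists with about 5 N, about 10.5 N at 0.006. The stamp's weight alone does not move it.
- cradle: Fixed grey and white rest for the stamp, 120 by 110 mm, origin at bench height below its middle; the plate lies on its two bars, tops 30 mm above the bench. It and the copier stand left and right of the robot; which is where varies.
- flask: Small conical flask with amber medium and metal cap, 64 mm wide, 106 mm high, origin at its underside. Loose bystander: leave it alone.
- dish_stack: Stack of four closed dishes (one piece), 90 mm wide, 60 mm high, origin at its underside. Loose bystander: leave it alone.
- media_bottle: Glass bottle with blue cap, 70 mm wide, about 125 mm high, origin at its underside. Loose bystander: leave it alone.
There are look-alikes about, which are no part of the job. Leave any green or purple look-alike of the part that bears stamp_grip alone. There is more than one size of the copier; the job needs the smaller.

How it is judged:
By the outcome, as a careful person would: the job done as asked, in the order asked, and still so for the second after the job is handed in, while the arm keeps its last pose, push and grip.
It also fails if it takes over 51 s, if anything falls off the work surface, if the arm or the gripper's body presses on something with over 40 N, if the wrist force passes 120 N, or if a joint passes its speed limit or range.

### The arm

A 7-joint arm with a two-finger parallel gripper is mounted at the origin on the work surface. World frame = base frame: x ahead of the robot, y to its left, z up, the work surface at z = 0. Lengths are in m, angles in rad, forces in N, time in s.
With the tool pointing down it reaches from about 0.4 to 0.9 m from the base axis. Payload 5.5 kg.
Tool frame: the origin (TCP) lies on the centre line of the jaws, within the pads' length; the fingertips stand 8 mm ahead of it and the grasp point (between the pads) lies 11 mm behind it; z points along the fingers, y is the direction in which the jaws open and shut (so a half turn about z gives the same grasp; the last joint's range is limited). The gripper opens to 92 mm and grips with 3 to 60 N. Pads are 19 mm wide; open, the fingers measure 130 mm over their backs; the gripper's body (75 mm by 190 mm) begins 47 mm behind the grasp point.
Start: joints at [1.467, 0.501, -0.427, 1.55, 0.221, 1.138, -0.21], TCP at [0.233, -0.607, 0.235] pointing down, gripper open.
Joint ranges: [-2.88, 2.88], [-0.31, 2.03], [-1.54, 1.56], [0.2, 2.42], [-1.41, 4.55], [0.19, 2.02], [-2.57, 2.57]. Speed limits (rad/s): [2.57, 2.57, 3.14, 3.14, 3.14, 3.14, 3.14].

### API

Orientations are given as a 3x3 rotation matrix whose columns are the frame's x, y, z axes.
In Python, from workcell import get_state, snapshot, calibration, hand_in, cut_out, mark_of gives the robot as it stands. The module is installed in compiled form; this text tells all that it offers.
- The arm moves only by the tool arm_command, never from a script. Its argument "steps" is one flat list of numbers, 7 for each row, row after row: the shift along the tool's x, y, z in cm, then the turn, a rotation vector about the tool's x, y, z in degrees, then the gripper command: -1 is fully open, 1 is shut, values between are in proportion. In form: [x, y, z, ax, ay, az, grip, x, y, z, ax, ay, az, grip, ...]. A call has 1 to 8 rows; each row is the pose to reach, as a shift and turn from the pose commanded when the call began, along the tool's axes at that moment; what a row does not reach only later rows make up. A row lasts 1/8 s, in which the tool goes at most 62.5 mm and 10.7 degrees, less where a joint would pass 70% of its speed; a pose out of reach is approached as far as the arm can. A call with a gripper value outside its range is refused whole. The fingers move at their own pace and stop on an object; "squeeze" is the grip in N (left out, the last holds). Time passes only in rows, so rows that repeat a pose let the fingers close. It gives the time, the measured TCP pose, the force and the opening at its end, in the units of the state.
- get_state(): the state, without advancing time (a new reading comes with each control period).
- snapshot(name): name is "scene" or "top" or "wrist"; returns the picture (420x560x3 uint8, red, green, blue); there is no depth.
- calibration(name): a dict with "intrinsics" (3x3 intrinsics, pixels), "rvec" (rotation vector, rad) and "tvec" (3), from world to camera coordinates, as OpenCV has them. Camera axes: x right, y down, z forward; pixel columns grow to the right and rows downward; lengths in m; the calibration is good to about 2 mm. A picture is of the moment at which its call begins: read the wrist's pose just before it. calibration takes no time and is no camera call; for the wrist camera it gives the pose at the moment of the call.
- hand_in(): hands the job in, once; it reports no verdict.
Trained networks look in the newest picture that a camera, given by its name, has taken for a name from the list of things; names that differ only in an ending like _2 or _b are one class to them, and where a whole thing is asked for, a point or a joint stands for the part that bears it (a point fixed in the world has none). Each returns a list of dicts, best first, with "score" (0 to 1); they miss things now and then, are a little off and sometimes report something else, mostly with a low value. They report only what shows in the picture. A call takes as long as a camera call. They do not tell look-alikes from the thing itself.
- cut_out(camera, thing): "mask" (420x560 bool, what is visible of it) and "bbox" ([left, top, width, height] in pixels, round what is visible of it).
- mark_of(camera, thing): "position" ([column, row] in pixels: a listed point, or the origin of a listed thing).
The state is a dict: "time_s": time; "joints": joint angles; "joint_vel": joint speeds; "effort": joint torques, N m; "eef_pos": TCP position; "tcp_rot": TCP orientation; "contact_force": force on the tool from outside, world axes, zero at the start; "moment": the same for the moment, N m; "gripper_width": opening from 0.0 (shut) to 1.0 (fully open).
Only numpy, scipy, OpenCV 4.12 (cv2) and the standard library are available. Lean on these libraries where they do the work, as an engineer would, in place of code of your own. Each camera call takes 0.05 s, during which the arm holds its last target.

## Working session

There is one attempt and no reset: what is moved stays moved. The work goes in short steps, Python scripts to look and compute and a tool call to move; the robot and the scene stay as the last step left them, time stands still between calls to the robot, and variables do not carry over. Pictures are saved under pics/ and viewed, and the job is handed in when it is done.

Besides the shell and the picture viewer there is one more tool, called after ">>>" as name(argument=value, ...) on one line, values as JSON. arm_command: Moves the arm, as the interface text tells. Its arguments: {"type":"object","properties":{"steps":{"type":"array"},"squeeze":{"type":"number"}},"required":["steps"]}

```bash
mkdir -p pics; cat > h.py <<'E'
import numpy as np, cv2
from workcell import *
def save(n,f,img=None,crop=None,scale=1):
    im=snapshot(n) if img is None else img
    o=im
    if crop: l,t,w,h=crop; o=im[t:t+h,l:l+w]
    if scale!=1: o=cv2.resize(o,None,fx=scale,fy=scale,interpolation=cv2.INTER_CUBIC)
    cv2.imwrite('pics/'+f,o[:,:,::-1]); return im
def cam(n):
    c=calibration(n); R=cv2.Rodrigues(np.array(c['rvec'],float))[0]; return np.array(c['intrinsics']),R,np.array(c['tvec'],float).reshape(3)
def proj(n,P):
    K,R,t=cam(n); q=(np.atleast_2d(P)@R.T+t)@K.T; return q[:,:2]/q[:,2:]
def onz(n,px,z):
    K,R,t=cam(n); d=R.T@np.linalg.solve(K,[px[0],px[1],1]); c=-R.T@t
    return c+d*(z-c[2])/d[2]
def tri(obs):
    A=[];b=[]
    for n,px in obs:
        K,R,t=cam(n); d=R.T@np.linalg.solve(K,[px[0],px[1],1]); d/=np.linalg.norm(d); c=-R.T@t
        M=np.eye(3)-np.outer(d,d); A.append(M); b.append(M@c)
    A=np.vstack(A);b=np.hstack(b); x=np.linalg.lstsq(A,b,rcond=None)[0]; return x,np.abs(A@x-b).max()
E
python3 - <<'E'
from h import *
for n in ['scene','top']:
    save(n,n+'0.png')
    for th in ['stamp_grip','stamp_plate','stamp_hole','copier','copier_mouth','copier_lips','pin_top','cradle']:
        print(n,th,[(np.round(m['position'],1).tolist(),round(m['score'],2)) for m in mark_of(n,th)])
print(get_state())
E
```

```text
scene stamp_grip [([325.4, 142.7], 0.85), ([338.4, 109.2], 0.75), ([267.4, 126.2], 0.63)]
scene stamp_plate [([326.1, 153.3], 0.98), ([336.7, 121.4], 0.78), ([266.9, 142.2], 0.76)]
scene stamp_hole [([335.3, 164.8], 0.86), ([255.6, 151.2], 0.74), ([337.0, 111.6], 0.58)]
scene copier [([235.9, 283.2], 0.81), ([144.9, 358.1], 0.62)]
scene copier_mouth [([223.3, 257.5], 0.71), ([112.0, 339.3], 0.66), ([250.9, 281.5], 0.15)]
scene copier_lips [([131.6, 347.2], 0.73)]
scene pin_top [([160.4, 364.7], 0.82), ([245.6, 281.1], 0.75)]
scene cradle [([317.8, 162.7], 0.84), ([362.9, 242.4], 0.43)]
top stamp_grip [([194.5, 228.6], 0.72), ([143.7, 245.9], 0.68), ([215.7, 283.4], 0.66), ([338.6, 206.6], 0.33)]
top stamp_plate [([201.1, 226.7], 0.93), ([153.8, 248.9], 0.86), ([218.9, 282.0], 0.64)]
top stamp_hole [([305.1, 148.6], 0.74), ([203.9, 213.1], 0.73), ([227.5, 288.5], 0.63), ([141.3, 255.9], 0.59)]
top copier [([338.5, 206.9], 0.68), ([420.8, 211.3], 0.62), ([304.6, 150.1], 0.5)]
top copier_mouth [([343.0, 219.8], 0.85), ([431.4, 228.5], 0.77)]
top copier_lips [([427.5, 210.3], 0.91), ([19
[... 302 characters left out ...]
nt_vel': array([-8.72280453e-05,  6.10213624e-04,  1.86356146e-03, -4.80251528e-04,
       -4.36461052e-04,  1.18719321e-03,  1.02468526e-03]), 'effort': array([-1.20227201e-04, -5.66440129e+01, -5.81051499e+00, -2.79514307e+01,
       -6.67084381e-02,  2.06729514e-02, -3.02320336e-05]), 'eef_pos': array([ 0.23311412, -0.60675359,  0.23472951]), 'tcp_rot': array([[ 9.33489322e-01,  3.58605195e-01,  1.93696324e-05],
       [ 3.58605195e-01, -9.33489322e-01, -1.28301496e-05],
       [ 1.34803867e-05,  1.89228585e-05, -1.00000000e+00]]), 'contact_force': array([-0.2617358 ,  0.01923291,  0.17034241]), 'moment': array([ 0.0051803 ,  0.04083293, -0.00846741]), 'gripper_width': 1.0020442225123858}
```

View pics/scene0.png

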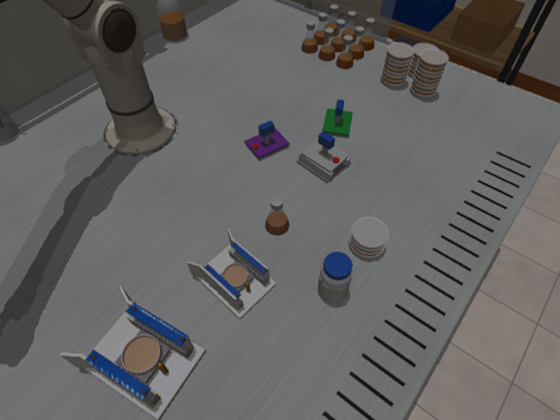

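View pics/top0.png

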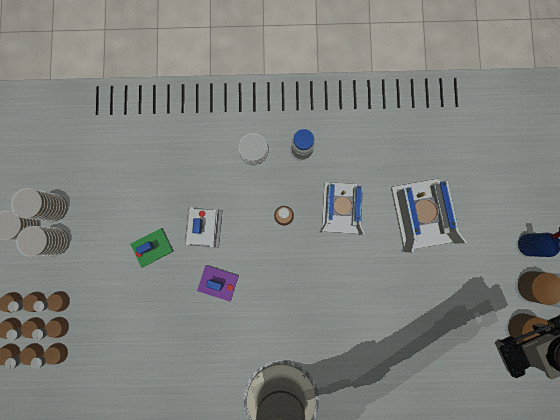

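The metal stamp (top ~(203,227), scene ~(326,150)) sits in the cradle. The green look-alike is at top (150,247) and the purple one at (218,283). The two copiers are at top (342,207), small, and (427,212), large. I'll measure both copiers' widths and enlarge the crops.

```bash
python3 - <<'E'
from h import *
T=save('top','a.png',crop=(175,170,220,90),scale=3.6)
S=save('scene','b.png',crop=(180,120,190,200),scale=3)
def p(n,px,z): return np.round(onz(n,px,z),4)
print('grip',p('top',(197.5,226),.09),tri([('top',(197.5,226)),('scene',(325.4,142.7))]))
print('cop',p('top',(342.,207),.036),tri([('top',(345,193.2)),('scene',(245.6,281.1))]),'pin')
print('big pin',tri([('top',(424.6,196.6)),('scene',(160.4,364.7))]))
for n in ['top','scene']:
  for th in ['copier','stamp_grip','cradle','flask','dish_stack','media_bottle']:
    print(n,th,[(m['bbox'],round(m['score'],2),p(n,(m['bbox'][0]+m['bbox'][2]/2,m['bbox'][1]+m['bbox'][3]/2),.03)) for m in cut_out(n,th)])
print([ (q-p('top',(300,200),.07))[:2] for q in [p('top',(301,200),.07),p('top',(300,201),.07)]])
E
```

```text
grip [0.5348 0.2386 0.09  ] (array([0.53465112, 0.24021294, 0.08032492]), np.float64(0.000663251057566705))
cop [ 0.5891 -0.2043  0.036 ] (array([ 0.63116255, -0.21170568,  0.05278537]), np.float64(0.0007901995625776981)) pin
big pin (array([ 0.61755354, -0.45546518,  0.05134846]), np.float64(0.0032204597971065008))
top copier [([320.9, 181.5, 42.5, 54.4], 0.75, array([ 0.5843, -0.2054,  0.03  ])), ([391.5, 178.9, 73.8, 74.7], 0.66, array([ 0.5553, -0.4754,  0.03  ]))]
top stamp_grip [([196.3, 264.2, 39.8, 35.9], 0.89, array([0.3623, 0.1935, 0.03  ])), ([131.8, 229.2, 40.8, 36.9], 0.63, array([0.4726, 0.3951, 0.03  ])), ([187.9, 209.3, 25.8, 39.0], 0.58, array([0.5291, 0.2421, 0.03  ]))]
top cradle [([184.7, 206.6, 38.4, 38.8], 0.76, array([0.5378, 0.2323, 0.03  ]))]
top flask [([187.8, 210.5, 25.3, 35.1], 0.65, array([0.5315, 0.2432, 0.03  ])), ([270.8, 208.7, 23.9, 17.4], 0.6, array([ 0.5603, -0.0173,  0.03  ]))]
top dish_stack [([239.3, 132.2, 31.1, 33.9], 0.84, array([0.7822, 0.0685, 0.03  ]))]
top media_bottle [([292.6, 129.2, 24.9, 30.9], 0.65, array([ 0.7936, -0.0933,  0.03  ]
[... 160 characters left out ...]
.2501, 0.03  ])), ([248.4, 118.9, 38.4, 40.9], 0.88, array([0.3633, 0.1902, 0.03  ])), ([323.5, 101.0, 33.0, 35.4], 0.68, array([0.482 , 0.4021, 0.03  ]))]
scene cradle [([292.5, 150.7, 60.1, 31.5], 0.83, array([0.5558, 0.2014, 0.03  ])), ([186.7, 241.3, 85.9, 75.8], 0.17, array([ 0.5908, -0.2225,  0.03  ]))]
scene flask [([264.1, 197.8, 25.1, 38.1], 0.89, array([ 0.5644, -0.0164,  0.03  ]))]
scene dish_stack [([349.6, 215.7, 42.1, 43.8], 0.77, array([0.7867, 0.0784, 0.03  ]))]
scene media_bottle [([315.7, 248.4, 35.6, 54.9], 0.8, array([ 0.7739, -0.0664,  0.03  ])), ([184.8, 231.6, 92.2, 85.5], 0.16, array([ 0.5845, -0.2114,  0.03  ]))]
[array([-1.e-04, -3.e-03]), array([-0.0031,  0.0001])]
```

View pics/a.png

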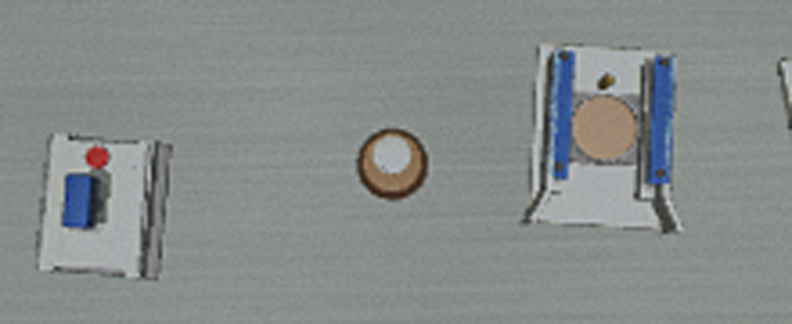

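View pics/b.png

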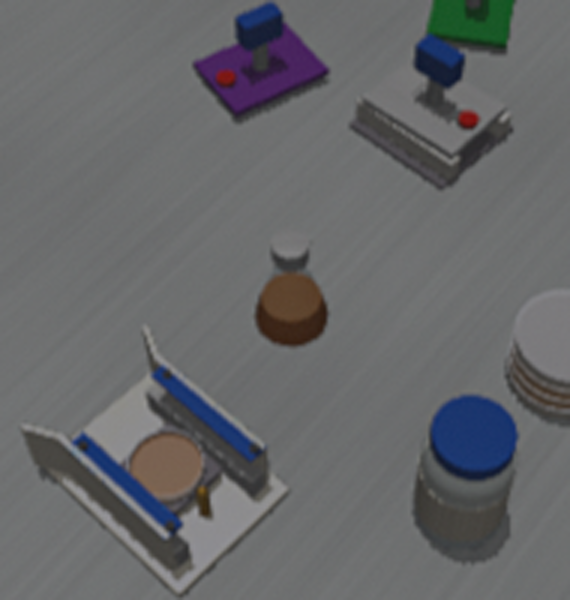

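Confirmed: the metal stamp with red cap is in the cradle at about (0.535, 0.24). The small copier (~42 px, about 120 mm wide) has its pin at about (0.631, -0.209), with the mouth toward the robot. Next I need the wrist camera geometry to plan viewing poses.

```bash
python3 - <<'E'
from h import *
K,R,t=cam('wrist');s=get_state();c=-R.T@t;Rt=s['tcp_rot']
print(K, 'cam in tool',Rt.T@(c-s['eef_pos']),'\n',Rt.T@R.T)
for n in['top','scene']:
  K,R,t=cam(n);print(n,-R.T@t,K[0,0])
# shift from TCP to view pos above copier
for tgt in ([0.50,-0.22,0.33],[0.5,-.205,.3]): print(Rt.T@(np.array(tgt)-s['eef_pos']))
E
```

```text
[[348.31050312   0.         274.48423574]
 [  0.         348.31050312 213.99328319]
 [  0.           0.           1.        ]] cam in tool [ 6.86246037e-02  3.81669774e-05 -1.51514391e-01] 
 [[-3.25028966e-04 -9.66776311e-01 -2.55623666e-01]
 [ 9.99999941e-01 -3.43445182e-04  2.74063797e-05]
 [-1.14288555e-04 -2.55623642e-01  9.66776365e-01]]
top [ 0.47148465 -0.0251715   1.22370059] 378.8761422447592
scene [ 0.9584936  -0.49043198  0.87872185] 407.8377180293401
[ 0.38781666 -0.26532352 -0.09526429]
[ 0.39319474 -0.2793275  -0.06526488]
```

```bash
cat >> h.py <<'E'
def shift(tgt,yaw=None):
    s=get_state();Rt=s['tcp_rot'];print('shift cm',np.round(100*Rt.T@(np.array(tgt)-s['eef_pos']),2))
    if yaw is not None:
        y=np.radians(yaw);D=np.array([[np.cos(y),np.sin(y),0],[np.sin(y),-np.cos(y),0],[0,0,-1]])
        print('turn deg',np.round(np.degrees(cv2.Rodrigues(Rt.T@D)[0].ravel()),2))
E
python3 - <<'E'
from h import *
shift([.58,-.205,.28],0)
E
```

```text
shift cm [ 46.79 -25.06  -4.53]
turn deg [ 0.   -0.   21.02]
```

>>> arm_command(steps=[5.5, -3, -2, 0, 0, 2.5, -1, 11, -6, -4.5, 0, 0, 5, -1, 17, -9, -4.5, 0, 0, 8, -1, 22.5, -12, -4.5, 0, 0, 11, -1, 28, -15, -4.5, 0, 0, 14, -1, 34, -18, -4.5, 0, 0, 17, -1, 40, -21.4, -4.5, 0, 0, 21, -1, 46.8, -25, -4.5, 0, 0, 21, -1])

```text
time_s: 2.6
eef_pos: [0.5566, -0.2328, 0.2801]
tcp_rot: [[1.0, -0.001, 0.001], [-0.001, -1.0, -0.001], [0.001, 0.001, -1.0]]
contact_force: [0.7, -0.1, 0.2]
gripper_width: 0.996
```

>>> arm_command(steps=[0, 0, 0, 0, 0, 0, -1, 0, 0, 0, 0, 0, 0, -1])

```text
time_s: 2.85
eef_pos: [0.5553, -0.2344, 0.2795]
tcp_rot: [[1.0, 0.001, -0.001], [0.001, -1.0, -0.0], [-0.001, 0.0, -1.0]]
contact_force: [-0.1, -0.9, 0.3]
gripper_width: 1.002
```

```bash
python3 - <<'E'
from h import *
s=get_state();print(s['time_s'],s['eef_pos'],s['joints'],s['joint_vel'],s['contact_force'])
save('wrist','w1.png')
for th in ['copier','copier_mouth','copier_lips','pin_top','media_bottle']:
    for m in mark_of('wrist',th):
        z={'copier':0,'copier_mouth':.053,'copier_lips':.066,'pin_top':.048,'media_bottle':0}[th]
        print(th,np.round(m['position'],1),round(m['score'],2),np.round(onz('wrist',m['position'],z),4))
E
```

```text
2.85 [ 0.55534176 -0.23439229  0.27953658] [ 0.77630687  0.39497894 -0.55359147  1.62086894  0.22037113  1.18895906
 -1.39514498] [ 0.03434635 -0.00427716  0.02616031  0.00518613  0.00225686  0.0009888
 -0.00148626] [-0.08095974 -0.91912548  0.30471449]
copier [458.5 167. ] 0.85 [ 0.5684 -0.4641  0.    ]
copier [250.2 145.2] 0.83 [ 0.5956 -0.2071  0.    ]
copier_mouth [245.8 196.8] 0.89 [ 0.5427 -0.2048  0.053 ]
copier_mouth [492.9 235.3] 0.58 [ 0.4969 -0.4859  0.053 ]
copier_lips [500.6 180.3] 0.94 [ 0.5625 -0.4757  0.066 ]
copier_lips [246.7 149.3] 0.83 [ 0.5957 -0.2079  0.066 ]
pin_top [487.8 123.1] 0.86 [ 0.6213 -0.4636  0.048 ]
pin_top [250.3 108.8] 0.72 [ 0.6366 -0.211   0.048 ]
```

View pics/w1.png

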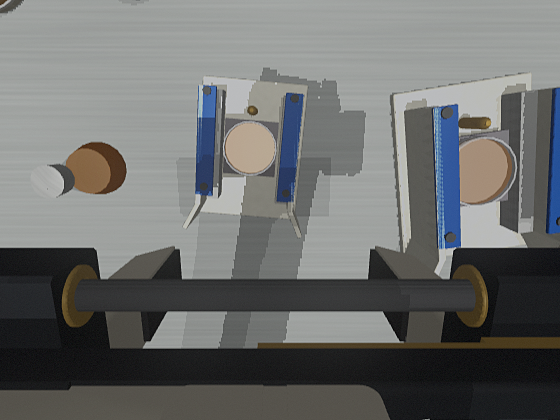

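The wrist view shows the small copier centred near (250,148), with pin at (251,110), blue lips either side and the mouth toward the gripper (bottom). The big copier is at right (485,170). I'll fit the pose from the blue lips, dish and pin.

```bash
python3 - <<'E'
from h import *
im=save('wrist','w2.png',crop=(165,60,160,120),scale=5)
np.save('w2.npy',im)
hsv=cv2.cvtColor(im,cv2.COLOR_RGB2HSV)
m=((hsv[...,0]>105)&(hsv[...,0]<125)&(hsv[...,1]>140)).astype(np.uint8)
n,l,st,ce=cv2.connectedComponentsWithStats(m)
for i in range(1,n):
    if st[i,4]>200 and st[i,0]<350: 
        c=cv2.findContours((l==i).astype(np.uint8),0,2)[0][0]
        r=cv2.minAreaRect(c);b=cv2.boxPoints(r);print(st[i],np.round(b,1).tolist())
        print(np.round([onz('wrist',q,.070)[:2] for q in b],4).tolist())
# dish
m=((hsv[...,0]<20)&(hsv[...,1]>60)&(hsv[...,2]>120)).astype(np.uint8);m[:, :200]=0;m[:,300:]=0
n,l,st,ce=cv2.connectedComponentsWithStats(m)
for i in range(1,n):
    if st[i,4]>100: print('dish',st[i],ce[i],onz('wrist',ce[i],.034))
E
```

```text
[ 195   86   20  109 1208] [[193.39999389648438, 193.8000030517578], [197.3000030517578, 85.4000015258789], [214.39999389648438, 86.0999984741211], [210.60000610351562, 194.39999389648438]]
[[0.5503, -0.1499], [0.6582, -0.1603], [0.6576, -0.1771], [0.5496, -0.168]]
[ 276   93   21  108 1151] [[275.1000061035156, 199.89999389648438], [284.20001220703125, 92.4000015258789], [296.6000061035156, 93.5], [287.5, 201.0]]
[[0.5435, -0.2362], [0.6515, -0.2454], [0.6505, -0.2576], [0.5423, -0.2494]]
```

View pics/w2.png

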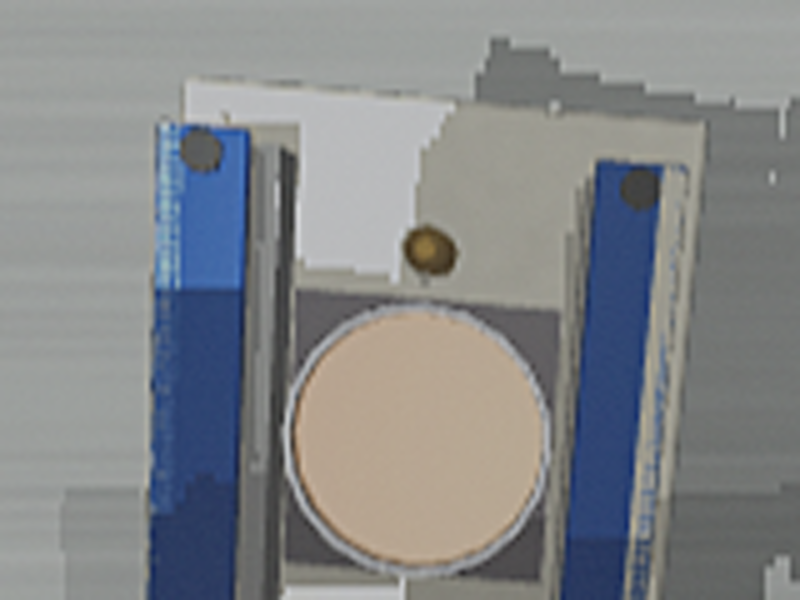

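Copier fit: lip gap 68.5 mm (spec 68), lip length 108 mm, yaw −4.8°, origin ≈ (0.5956, −0.2065). The pin lies within 1.5 mm of its predicted place. Next, the cradle.

>>> arm_command(steps=[-0.5, -6, 0, 0, 0, 0, -1, -1, -12, 0, 0, 0, 0, -1, -1.5, -18, 0, 0, 0, 0, -1, -2, -24, 0, 0, 0, 0, -1, -2.5, -30, 0, 0, 0, 0, -1, -3, -36, 0, 0, 0, 0, -1, -3.5, -42, 0, 0, 0, 0, -1, -3.5, -47.4, 0, 0, 0, 0, -1])

```text
time_s: 4.2
eef_pos: [0.52, 0.2414, 0.2802]
tcp_rot: [[1.0, 0.0, 0.001], [0.0, -1.0, 0.0], [0.001, -0.0, -1.0]]
contact_force: [1.1, 0.2, 0.2]
gripper_width: 1.0
```

>>> arm_command(steps=[0, 0, 0, 0, 0, 0, -1, 0, 0, 0, 0, 0, 0, -1])

```text
time_s: 4.45
eef_pos: [0.5205, 0.239, 0.2795]
tcp_rot: [[1.0, 0.0, -0.0], [0.0, -1.0, -0.001], [-0.0, 0.001, -1.0]]
contact_force: [-0.4, -0.5, -0.3]
gripper_width: 0.999
```

```bash
python3 - <<'E'
from h import *
s=get_state();print(s['time_s'],s['eef_pos'],s['joints'],s['joint_vel'],s['contact_force'])
im=save('wrist','w3.png');np.save('w3.npy',im)
for th in ['stamp_grip','stamp_plate','stamp_hole','cradle']:
    for m in mark_of('wrist',th):
        z={'stamp_grip':.09,'stamp_plate':.030,'stamp_hole':.03,'cradle':0}[th]
        print(th,np.round(m['position'],1),round(m['score'],2),np.round(onz('wrist',m['position'],z),4))
hsv=cv2.cvtColor(im,cv2.COLOR_RGB2HSV)
for nm,m,z in [('blue',(hsv[...,0]>105)&(hsv[...,0]<125)&(hsv[...,1]>140),.106),('red',((hsv[...,0]<6)|(hsv[...,0]>174))&(hsv[...,1]>150),.045)]:
    n,l,st,ce=cv2.connectedComponentsWithStats(m.astype(np.uint8))
    for i in range(1,n):
        if st[i,4]>80:
            c=cv2.findContours((l==i).astype(np.uint8),0,2)[0][0]
            b=cv2.boxPoints(cv2.minAreaRect(c));print(nm,st[i],np.round(b,1).tolist(),np.round([onz('wrist',q,z)[:2] for q in b],4).tolist(),onz('wrist',ce[i],z))
E
```

```text
4.45 [0.52045128 0.23897581 0.27950342] [ 0.1102586   0.37754907 -0.7504238   1.69084415  0.27561492  1.18276681
 -2.28124526] [ 2.69403826e-02 -6.34011960e-03  2.14960023e-02  4.75573249e-03
  2.63783756e-04  8.27670565e-05 -1.68361172e-03] [-0.41447356 -0.45779208 -0.33841459]
stamp_grip [313.3 322.4] 0.9 [0.3755 0.1949 0.09  ]
stamp_grip [275.3 180.9] 0.7 [0.5333 0.2365 0.09  ]
stamp_grip [119.8 229.8] 0.65 [0.4832 0.3959 0.09  ]
stamp_plate [312.3 299.4] 0.76 [0.3709 0.1895 0.03  ]
stamp_plate [142.4 215.3] 0.69 [0.4826 0.3947 0.03  ]
stamp_plate [276.4 170.9] 0.56 [0.535  0.2349 0.03  ]
stamp_hole [116.7 231.8] 0.79 [0.462 0.428 0.03 ]
stamp_hole [276.1 135. ] 0.68 [0.5754 0.2354 0.03  ]
stamp_hole [337.4 306.9] 0.62 [0.3602 0.1573 0.03  ]
blue [261 155  25  48 931] [[260.3999938964844, 201.10000610351562], [263.29998779296875, 153.8000030517578], [285.8999938964844, 155.1999969482422], [282.8999938964844, 202.5]] [[0.5164, 0.2513], [0.5611, 0.248], [0.5598, 0.2272], [0.515, 0.2298]] [0.53950875 0.23901171 0.106     ]
blue [ 95 213  53  38 997] [[93.5999984741211, 234.1999969482
[... 216 characters left out ...]
.38832951 0.106     ]
blue [ 294  312   42   31 1022] [[289.6000061035156, 332.8999938964844], [297.3999938964844, 306.5], [338.6000061035156, 318.6000061035156], [330.8999938964844, 345.1000061035156]] [[0.373, 0.2222], [0.4042, 0.2143], [0.3899, 0.1708], [0.358, 0.1778]] [0.38091146 0.19622679 0.106     ]
red [267 125  18  18 242] [[264.0, 133.0], [275.5, 121.5], [287.5, 133.5], [276.0, 145.0]] [[0.5781, 0.2489], [0.59, 0.2365], [0.5775, 0.2235], [0.5653, 0.236]] [0.57781195 0.23619865 0.045     ]
red [332 311  15  10 118] [[332.0, 311.0], [346.0, 311.0], [346.0, 320.0], [332.0, 320.0]] [[0.3631, 0.167], [0.363, 0.1496], [0.3505, 0.149], [0.3505, 0.1665]] [0.35722241 0.15809408 0.045     ]
```

View pics/w3.png

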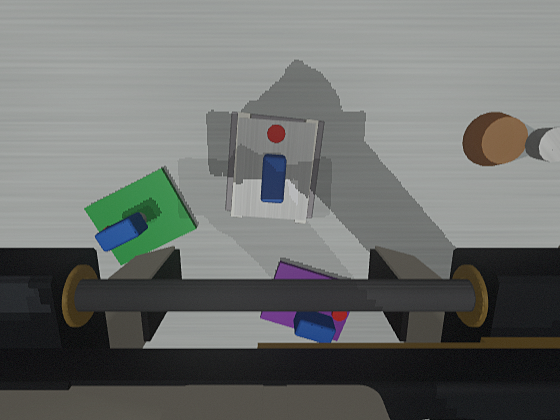

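The silver stamp's handle is at (274,178) and its cap at (276,133). The green look-alike (120,230) and purple one (315,325) are well clear. Handle fits 44.8×21.5 mm and the cap is 41 mm away, so grip ≈ (0.537, 0.239), yaw −4°. Descending.

>>> arm_command(steps=[0.8, 0, 5, 0, 0, 2, -1, 1.6, 0, 10, 0, 0, 4, -1, 1.6, 0, 14, 0, 0, 4, -1, 1.6, 0, 14, 0, 0, 4, -1])

```text
time_s: 5.2
eef_pos: [0.5342, 0.2374, 0.1367]
tcp_rot: [[0.997, -0.071, -0.006], [-0.071, -0.997, -0.003], [-0.006, 0.003, -1.0]]
contact_force: [-0.1, -0.3, 0.2]
gripper_width: 1.001
```

```bash
python3 - <<'E'
from h import *
s=get_state();print(s['time_s'],s['eef_pos'],s['joints'],s['joint_vel'].max())
im=save('wrist','w4.png')
shift([.537,.239,.081],-4)
hsv=cv2.cvtColor(im,cv2.COLOR_RGB2HSV)
for nm,m,z in [('blue',(hsv[...,0]>105)&(hsv[...,0]<125)&(hsv[...,1]>140),.106),('red',((hsv[...,0]<6)|(hsv[...,0]>174))&(hsv[...,1]>150),.045)]:
    n,l,st,ce=cv2.connectedComponentsWithStats(m.astype(np.uint8))
    for i in range(1,n):
        if st[i,4]>80:
            c=cv2.findContours((l==i).astype(np.uint8),0,2)[0][0]
            b=cv2.boxPoints(cv2.minAreaRect(c));print(nm,st[i],np.round([onz('wrist',q,z)[:2] for q in b],4).tolist(),onz('wrist',ce[i],z))
E
```

```text
5.2 [0.53422889 0.23744942 0.13670993] [ 0.03243722  0.55679549 -0.6554657   1.79065487  0.40862757  0.941153
 -2.43932011] 0.028337244307030527
shift cm [ 0.13 -0.04  5.82]
turn deg [ 0.05  0.14 -0.03]
blue [ 250  198   39   81 3040] [[0.5654, 0.2499], [0.5639, 0.2294], [0.5169, 0.2323], [0.5184, 0.2541]] [0.54150366 0.24138186 0.106     ]
red [256 146  28  28 601] [[0.5802, 0.252], [0.5919, 0.2381], [0.578, 0.2258], [0.5659, 0.2397]] [0.57900191 0.23893205 0.045     ]
```

View pics/w4.png

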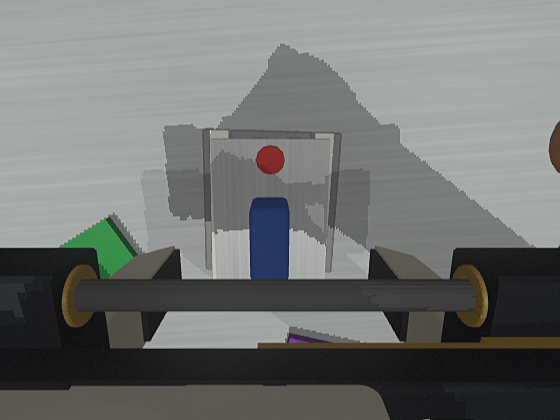

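>>> arm_command(steps=[0.2, -0.2, 2.5, 0, 0, 0, -1, 0.3, -0.3, 4.5, 0, 0, 0, -1, 0.3, -0.3, 5.6, 0, 0, 0, -1, 0.3, -0.3, 5.6, 0, 0, 0, -1])

```text
time_s: 5.75
eef_pos: [0.5392, 0.2423, 0.0835]
tcp_rot: [[0.998, -0.069, -0.001], [-0.069, -0.998, -0.0], [-0.001, 0.0, -1.0]]
contact_force: [0.6, -0.6, -0.1]
gripper_width: 0.996
```

```bash
python3 - <<'E'
from h import *
s=get_state();print(s['time_s'],s['eef_pos'],s['tcp_rot'],s['joints'],s['joint_vel'].max())
save('wrist','w5.png');save('scene','s5.png',crop=(270,90,110,110),scale=5)
E
```

```text
5.75 [0.53924376 0.24229314 0.08350965] [[ 9.97586867e-01 -6.94250533e-02 -7.77119345e-04]
 [-6.94253982e-02 -9.97587055e-01 -4.25975285e-04]
 [-7.45670842e-04  4.78899171e-04 -9.99999607e-01]] [-0.01204333  0.63178719 -0.60599491  1.80815643  0.46478436  0.84872796
 -2.4825426 ] 0.0073477213256384535
```

View pics/w5.png

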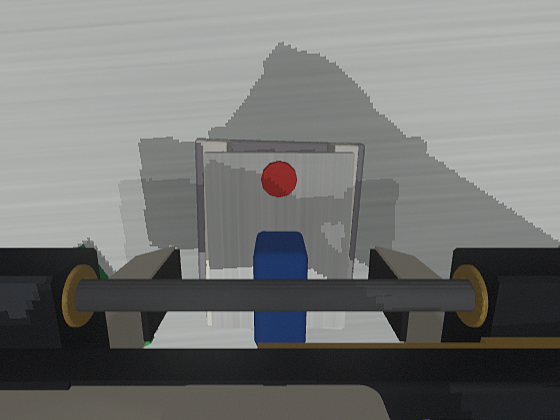

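View pics/s5.png

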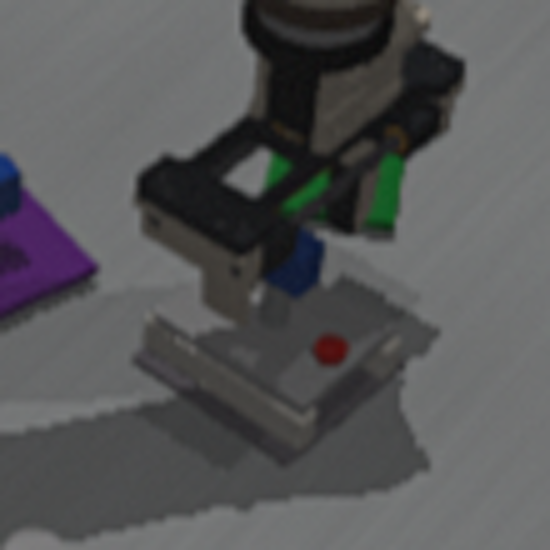

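The handle (279,290) stands midway between the open fingers, clear of the cradle. Close and lift 4 cm.

>>> arm_command(steps=[0, 0, 0.2, 0, 0, 0, -1, 0, 0, 0.2, 0, 0, 0, 1, 0, 0, 0.2, 0, 0, 0, 1, 0, 0, 0.2, 0, 0, 0, 1, 0, 0, 0.2, 0, 0, 0, 1, 0, 0, 0.2, 0, 0, 0, 1, 0, 0, 0.2, 0, 0, 0, 1, 0, 0, 0.2, 0, 0, 0, 1], squeeze=45)

```text
time_s: 6.85
eef_pos: [0.5396, 0.2424, 0.0818]
tcp_rot: [[0.998, -0.069, 0.0], [-0.069, -0.998, -0.0], [0.0, 0.0, -1.0]]
contact_force: [0.4, -1.9, 1.2]
gripper_width: 0.286
```

```bash
python3 - <<'E'
from h import *
s=get_state();print(s['time_s'],s['eef_pos'],s['tcp_rot'][:,0],s['joint_vel'].max(),s['contact_force'],s['moment'],s['gripper_width'])
save('wrist','w6.png')
E
```

```text
6.85 [0.539569   0.24244482 0.0817597 ] [ 9.97587370e-01 -6.94221497e-02  6.77559361e-05] 0.02927513776318186 [ 0.4180707  -1.89887256  1.2473464 ] [-0.85942623 -0.01004591  0.01557523] 0.28555391469735397
```

View pics/w6.png

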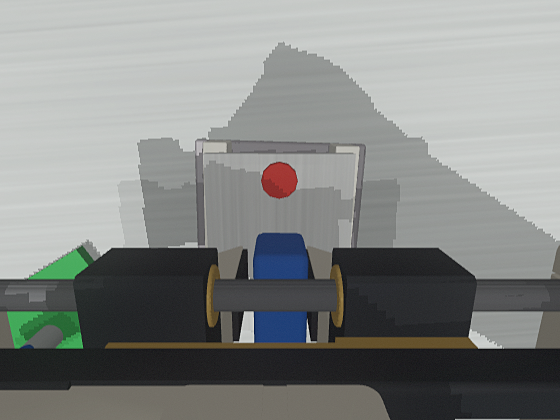

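>>> arm_command(steps=[0, 0, 0, 0, 0, 0, 1, 0, 0, 0, 0, 0, 0, 1, 0, 0, 0, 0, 0, 0, 1])

```text
time_s: 7.28
eef_pos: [0.5395, 0.2417, 0.0817]
tcp_rot: [[0.998, -0.07, -0.0], [-0.07, -0.998, -0.001], [-0.0, 0.001, -1.0]]
contact_force: [-0.9, -3.8, 3.4]
gripper_width: 0.239
```

```bash
python3 - <<'E'
from h import *
s=get_state();print(s['time_s'],s['eef_pos'],s['joint_vel'].max(),s['contact_force'],s['moment'],s['gripper_width'])
save('wrist','w7.png',crop=(180,130,200,230),scale=2.6)
E
```

```text
7.275 [0.53954477 0.24170258 0.08169149] 0.0019361424056196469 [-0.91084623 -3.75947163  3.41734504] [-0.77080128  0.16219155  0.08150719] 0.23862973333100806
```

View pics/w7.png

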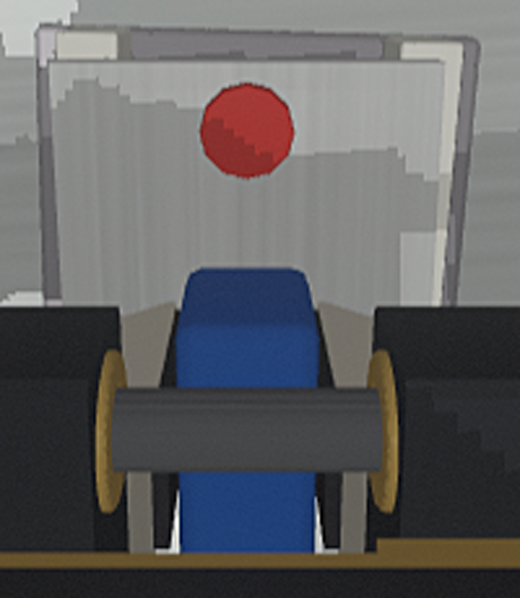

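Gripped at 22 mm opening. Lifting.

>>> arm_command(steps=[0, 0, -1, 0, 0, 0, 1, 0, 0, -3, 0, 0, 0, 1, 0, 0, -6, 0, 0, 0, 1, 0, 0, -9, 0, 0, 0, 1, 0, 0, -12, 0, 0, 0, 1, 0, 0, -14.5, 0, 0, 0, 1, 0, 0, -16, 0, 0, 0, 1, 0, 0, -16, 0, 0, 0, 1])

```text
time_s: 8.32
eef_pos: [0.5401, 0.2432, 0.2433]
tcp_rot: [[0.998, -0.069, 0.003], [-0.069, -0.998, 0.001], [0.003, -0.001, -1.0]]
contact_force: [0.2, 0.1, -3.3]
gripper_width: 0.241
```

```bash
python3 - <<'E'
from h import *
s=get_state();print(s['time_s'],s['eef_pos'],s['tcp_rot'][:,0],s['joint_vel'].max(),s['contact_force'],s['moment'],s['gripper_width'],s['joints'])
im=save('wrist','w8.png');save('scene','s8.png',crop=(230,40,180,180),scale=3)
E
```

```text
8.325 [0.54011642 0.24320417 0.24332003] [ 0.99760129 -0.06917093  0.0026555 ] 0.03463575636208667 [ 0.18360426  0.06860915 -3.26945031] [0.06144473 0.02518533 0.01369675] 0.24145478323401645 [ 0.07007085  0.4412366  -0.70761915  1.68795954  0.31323088  1.12567281
 -2.36601748]
```

View pics/w8.png

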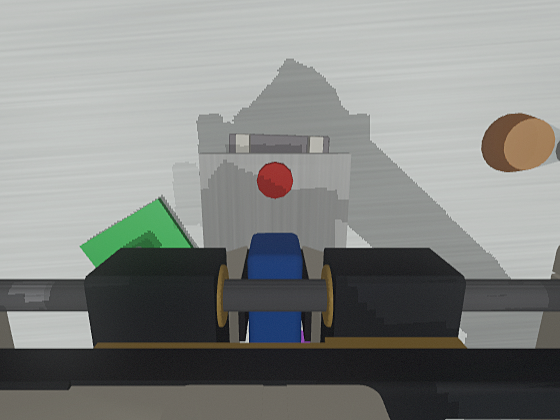

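View pics/s8.png

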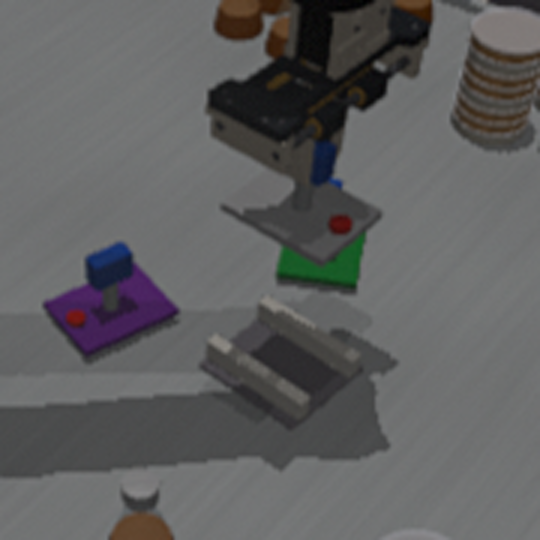

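The stamp is held level, weight ≈3.3 N. Now its pose in the tool frame, from the cap and the plate's front edge.

```bash
python3 - <<'E'
from h import *
im=snapshot('wrist');s=get_state();Rt=s['tcp_rot'];p=s['eef_pos'];K,R,t=cam('wrist');c=-R.T@t
def intool(px,zt):
    d=Rt.T@R.T@np.linalg.solve(K,[px[0],px[1],1]);o=Rt.T@(c-p);return o+d*(zt-o[2])/d[2]
hsv=cv2.cvtColor(im,cv2.COLOR_RGB2HSV)
m=(((hsv[...,0]<6)|(hsv[...,0]>174))&(hsv[...,1]>150)).astype(np.uint8)
n,l,st,ce=cv2.connectedComponentsWithStats(m)
for i in range(1,n):
    if st[i,4]>100: print('cap',st[i],ce[i],intool(ce[i],.0367), 'diam',intool(ce[i]+[st[i,2]/2,0],.0367)-intool(ce[i]-[st[i,2]/2,0],.0367))
for q in [(198,153.5),(350.5,152.5),(205,240),(346.5,240)]: print(q,intool(q,.0437)*1000)
E
```

```text
cap [257 162  36  36 992] [274.46471774 179.76612903] [3.81868920e-02 2.42578682e-05 3.67000000e-02] diam [-8.12314662e-06  1.96114745e-02  0.00000000e+00]
(198, 153.5) [ 51.74799238 -42.34875782  43.7       ]
(350.5, 152.5) [52.26197149 42.14514445 43.7       ]
(205, 240) [  1.16194023 -41.06698583  43.7       ]
(346.5, 240) [ 1.12431623 42.61160149 43.7       ]
```

```bash
python3 - <<'E'
import cv2
im=cv2.imread('pics/w8.png');cv2.imwrite('pics/w8c.png',cv2.resize(im[125:265,180:370],None,fx=4,fy=4,interpolation=2))
E
```

```text
(no output)
```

View pics/w8c.png

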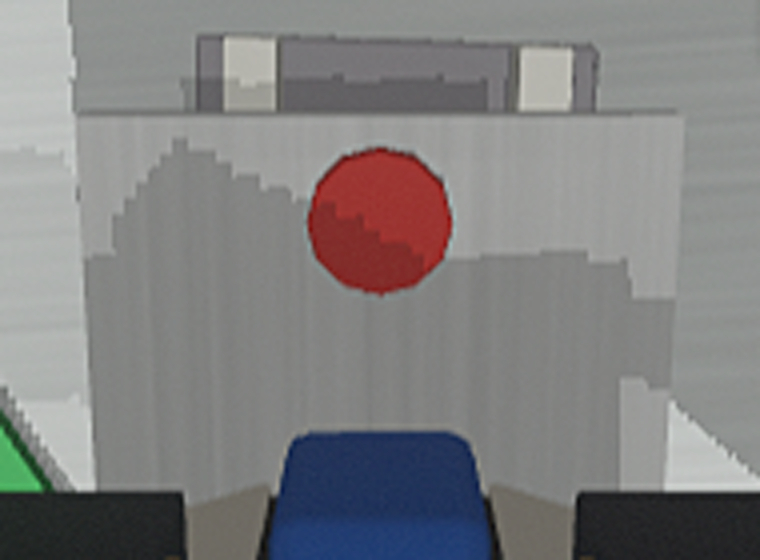

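Plate middle is at tool x −2.8 mm, y 0, parallel to the tool (width check 84.5 mm). So at home the TCP is ≈ (0.5984, −0.2067, 0.088), and the slide height is TCP z ≈ 0.105. Moving high over to a point in front of the mouth.

>>> arm_command(steps=[-0.8, 4, 0, 0, 0, 0, 1, -1.6, 10, 0, 0, 0, 0, 1, -2.4, 16, 0, 0, 0, 0, 1, -3.2, 22, 0, 0, 0, 0, 1, -4.2, 28, 0, 0, 0, 0.8, 1, -5, 34, 0, 0, 0, 0.8, 1, -6, 40, 0, 0, 0, 0.8, 1, -6.5, 44.2, 0, 0, 0, 0.8, 1])

```text
time_s: 9.48
eef_pos: [0.4421, -0.1968, 0.2407]
tcp_rot: [[0.996, -0.086, -0.002], [-0.086, -0.996, 0.0], [-0.002, 0.0, -1.0]]
contact_force: [1.5, 0.2, -3.3]
gripper_width: 0.237
```

>>> arm_command(steps=[0, 0, 0, 0, 0, 0, 1, 0, 0, 0, 0, 0, 0, 1])

```text
time_s: 9.72
eef_pos: [0.4437, -0.193, 0.2409]
tcp_rot: [[0.997, -0.083, -0.001], [-0.083, -0.997, 0.002], [-0.001, -0.002, -1.0]]
contact_force: [0.7, 1.1, -3.2]
gripper_width: 0.239
```

```bash
python3 - <<'E'
from h import *
s=get_state();print(s['time_s'],s['eef_pos'],s['tcp_rot'][:,0],s['joint_vel'].max(),s['contact_force'],s['gripper_width'],s['joints'])
im=save('wrist','w9.png');np.save('w9.npy',im)
shift([.4441,-.1938,.1047],-4.8)
for th in ['copier','copier_mouth','copier_lips','pin_top']:
    for m in mark_of('wrist',th):
        z={'copier':0,'copier_mouth':.053,'copier_lips':.066,'pin_top':.048}[th]
        print(th,np.round(m['position'],1),round(m['score'],2),np.round(onz('wrist',m['position'],z),4))
E
```

```text
9.725 [ 0.44367932 -0.19297971  0.24092685] [ 0.99653556 -0.08315822 -0.00125943] 0.0035172435969057325 [ 0.72218341  1.1071584  -3.2318376 ] 0.23912025922909558 [ 0.84433236  0.20313538 -0.54852697  1.94492092  0.12173693  1.02756362
 -1.41236728]
shift cm [ 0.03  0.16 13.64]
turn deg [-0.08  0.05  0.12]
copier [277.1 179.1] 0.68 [ 0.4497 -0.1954  0.    ]
copier [524.2  39.6] 0.66 [ 0.5733 -0.4604  0.    ]
copier [276.8  37.2] 0.55 [ 0.5963 -0.2068  0.    ]
copier_lips [277.8  17.7] 0.93 [ 0.5974 -0.2076  0.066 ]
```

View pics/w9.png

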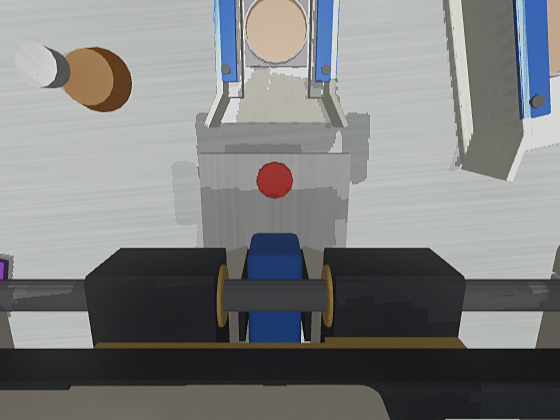

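The stamp cap (274,180) lines up with the lips' midline (~276) and is in front of the mouth. Descending to slide height.

>>> arm_command(steps=[0, 0.2, 4, 0, 0, 0, 1, 0, 0.2, 8, 0, 0, 0, 1, 0, 0.2, 11.5, 0, 0, 0, 1, 0, 0.2, 13.5, 0, 0, 0, 1, 0, 0.2, 13.6, 0, 0, 0, 1])

```text
time_s: 10.6
eef_pos: [0.4429, -0.1947, 0.1045]
tcp_rot: [[0.997, -0.082, -0.003], [-0.082, -0.997, 0.002], [-0.003, -0.002, -1.0]]
contact_force: [0.2, 0.1, -3.2]
gripper_width: 0.237
```

```bash
python3 - <<'E'
from h import *
s=get_state();print(s['time_s'],s['eef_pos'],s['tcp_rot'],s['joint_vel'].max(),s['contact_force'],s['gripper_width'])
im=save('wrist','w10.png');save('scene','s10.png',crop=(130,170,210,180),scale=3.5)
shift([.4441,-.1942,.1047],-4.8)
E
```

```text
10.6 [ 0.44293717 -0.19474372  0.10446275] [[ 0.99662429 -0.08205079 -0.00277213]
 [-0.08204585 -0.99662684  0.00184948]
 [-0.00291453 -0.0016158  -0.99999445]] 0.0022935653153245677 [ 0.23933663  0.06253797 -3.20997137] 0.2369093724912787
shift cm [-0.05 -0.14  0.15]
turn deg [-0.   -0.04  0.07]
```

View pics/w10.png

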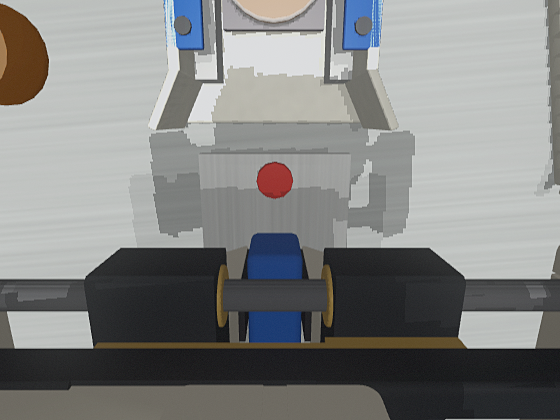

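View pics/s10.png

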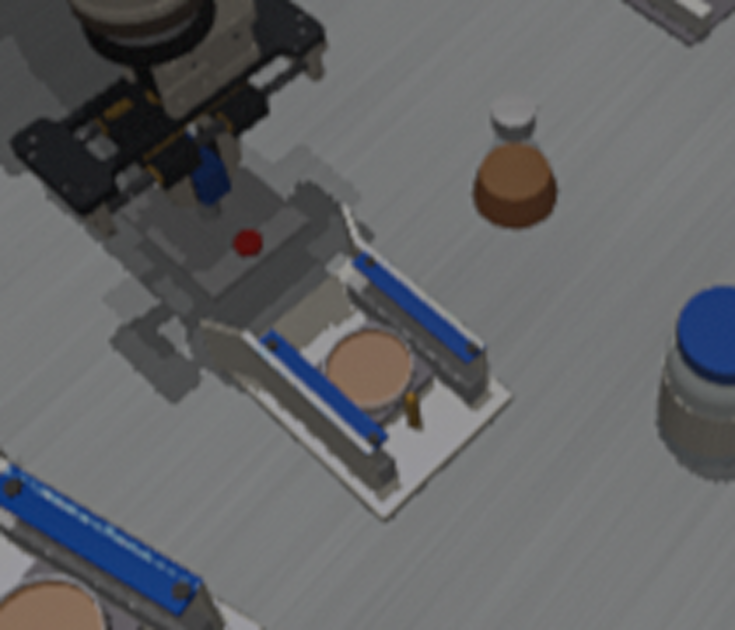

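Cap (274.5) and lip screws/flares (midline 273.5) agree within ~1 mm. Sliding in 10 cm, under the lips.

>>> arm_command(steps=[1.5, 0, 0, 0, 0, 0, 1, 3, 0, 0, 0, 0, 0, 1, 4.5, 0, 0, 0, 0, 0, 1, 6, 0, 0, 0, 0, 0, 1, 7.5, 0, 0, 0, 0, 0, 1, 9, 0, 0, 0, 0, 0, 1, 10, 0, 0, 0, 0, 0, 1, 10, 0, 0, 0, 0, 0, 1])

```text
time_s: 11.7
eef_pos: [0.5443, -0.2041, 0.1057]
tcp_rot: [[0.997, -0.083, 0.0], [-0.083, -0.997, 0.0], [0.0, -0.0, -1.0]]
contact_force: [-0.1, 0.4, -3.5]
gripper_width: 0.236
```

```bash
python3 - <<'E'
from h import *
s=get_state();print(s['time_s'],s['eef_pos'],s['tcp_rot'],s['joint_vel'].max(),s['contact_force'],s['moment'],s['gripper_width'])
im=save('wrist','w11.png');save('scene','s11.png',crop=(130,170,210,180),scale=3.5)
shift([.5984,-.2067,.1047],-4.8)
E
```

```text
11.7 [ 0.54427938 -0.20408261  0.10565603] [[ 9.96554570e-01 -8.29385032e-02  4.39829846e-04]
 [-8.29386240e-02 -9.96554622e-01  2.63742784e-04]
 [ 4.16440034e-04 -2.99312959e-04 -9.99999868e-01]] 0.03163351463070042 [-0.14084596  0.35127389 -3.50095168] [ 0.04539561  0.04966775 -0.02835016] 0.23623305912565776
shift cm [ 5.55 -0.21  0.07]
turn deg [-0.01  0.06  0.02]
```

View pics/w11.png

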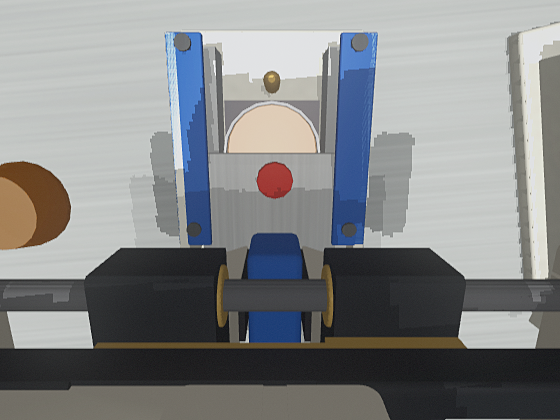

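View pics/s11.png

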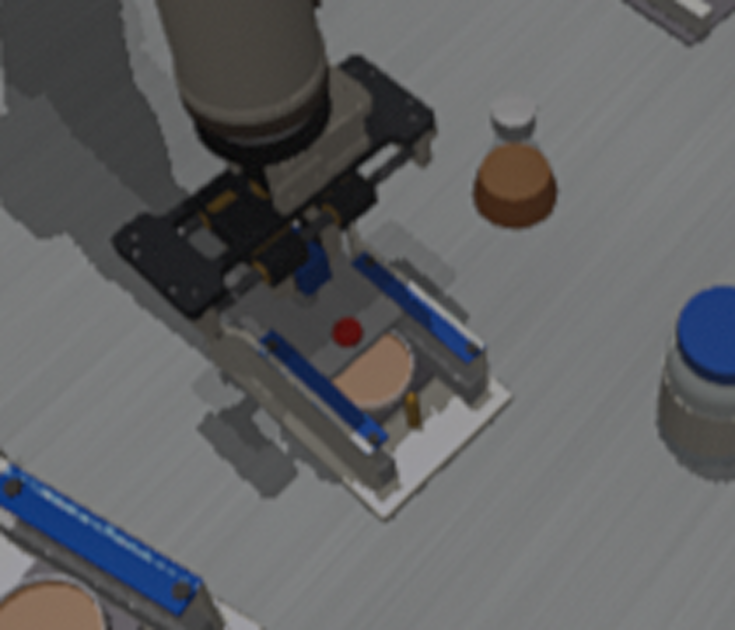

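The plate is under the lips with no contact force. The pin is still visible at ~(272,80), so I can measure it in the tool frame directly against the hole (tool x 38.2 mm, y 0).

```bash
python3 - <<'E'
from h import *
im=save('wrist','w12.png',crop=(160,25,230,180),scale=3.4)
save('wrist','w12p.png',img=im,crop=(250,60,44,44),scale=12)
s=get_state();Rt=s['tcp_rot'];p=s['eef_pos'];print(p)
for q in [(271.8,74.5),(271.8,76),(271.8,73)]: print(q,Rt.T@(onz('wrist',q,.048)-p)*1000)
# lip screws/edges at z .070
for q in [(203.5,244),(331,245),(197,33),(341.5,33)]: print(q,Rt.T@(onz('wrist',q,.070)-p)*1000)
# lip gap centre in tool; x ends
E
```

```text
[ 0.54272588 -0.20422236  0.10550375]
(271.8, 74.5) [94.3586659  -1.43027151 57.40185508]
(271.8, 76) [93.57086271 -1.43212915 57.40270624]
(271.8, 73) [95.14484263 -1.4284177  57.40100567]
(203.5, 244) [  1.58245366 -40.30320565  35.50262201]
(331, 245) [ 0.94674054 32.17888633 35.5022925 ]
(197, 33) [110.60112961 -37.73311235  35.38480304]
(341.5, 33) [110.57783243  32.78069112  35.38383947]
```

View pics/w12p.png

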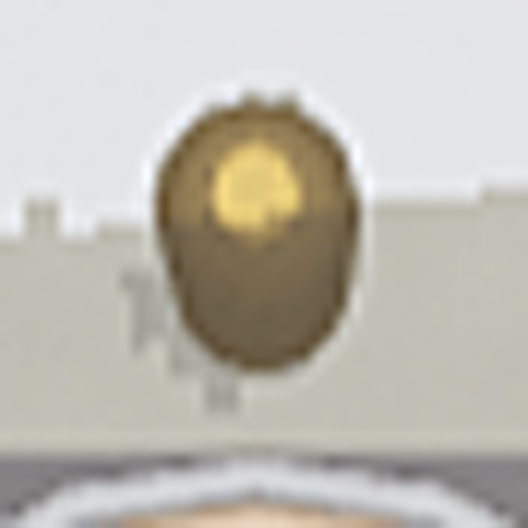

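View pics/w12.png

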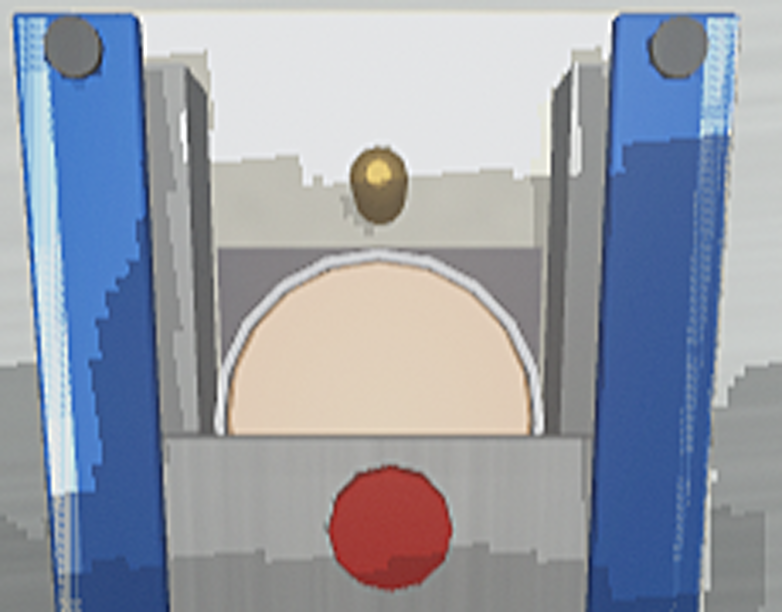

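The pin flat is at tool (93.7, −1.8) mm, so the remaining shift is x +5.55 cm, y −0.19 cm. My world estimate gives 5.55 and −0.2, so they agree.

>>> arm_command(steps=[1, -0.1, 0, 0, 0, 0, 1, 2, -0.2, 0, 0, 0, -0.2, 1, 3, -0.2, 0, 0, 0, -0.2, 1, 4, -0.2, 0, 0, 0, -0.2, 1, 5, -0.2, 0, 0, 0, -0.2, 1, 5.5, -0.2, 0, 0, 0, -0.2, 1, 5.5, -0.2, 0, 0, 0, -0.2, 1, 5.5, -0.2, 0, 0, 0, -0.2, 1])

```text
time_s: 12.85
eef_pos: [0.598, -0.2068, 0.1056]
tcp_rot: [[0.997, -0.08, -0.001], [-0.08, -0.997, 0.0], [-0.001, -0.0, -1.0]]
contact_force: [0.4, -0.3, -3.1]
gripper_width: 0.236
```

```bash
python3 - <<'E'
from h import *
s=get_state();print(s['time_s'],s['eef_pos'],s['tcp_rot'],s['joint_vel'].max(),s['contact_force'],s['moment'],s['gripper_width'])
im=save('wrist','w13.png',crop=(160,60,230,200),scale=3.2);save('scene','s13.png',crop=(150,170,190,160),scale=4)
s=get_state();Rt=s['tcp_rot'];p=s['eef_pos'];print(p)
shift([.5984,-.2067,.1047],-4.8)
E
```

```text
12.85 [ 0.598007   -0.20682423  0.1055738 ] [[ 9.96802154e-01 -7.99061506e-02 -6.87686062e-04]
 [-7.99061120e-02 -9.96802391e-01  8.34317606e-05]
 [-6.92153822e-04 -2.82146391e-05 -9.99999760e-01]] 0.00522177717289899 [ 0.38262263 -0.2628527  -3.12507121] [ 0.05441353 -0.02377302 -0.02010537] 0.23627372370107352
[ 0.59802947 -0.20695697  0.10569767]
shift cm [ 0.03 -0.03  0.1 ]
turn deg [0.01 0.02 0.21]
```

View pics/w13.png

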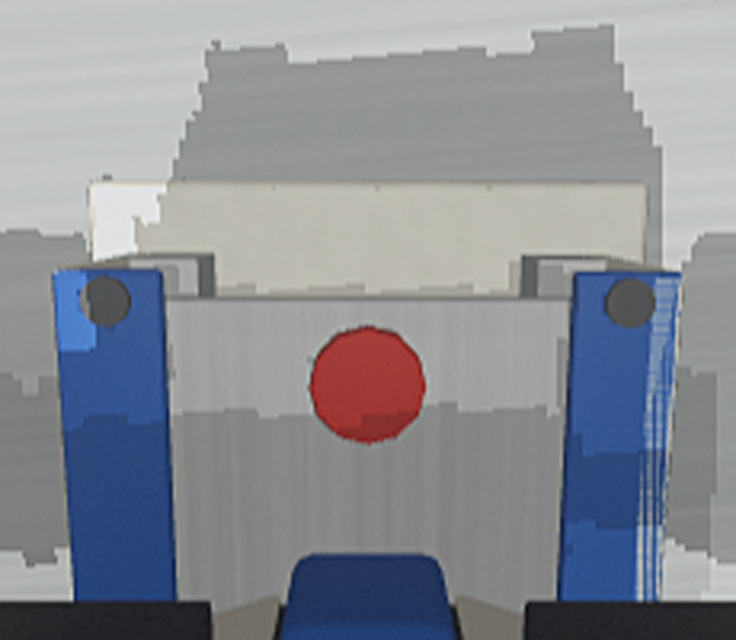

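View pics/s13.png

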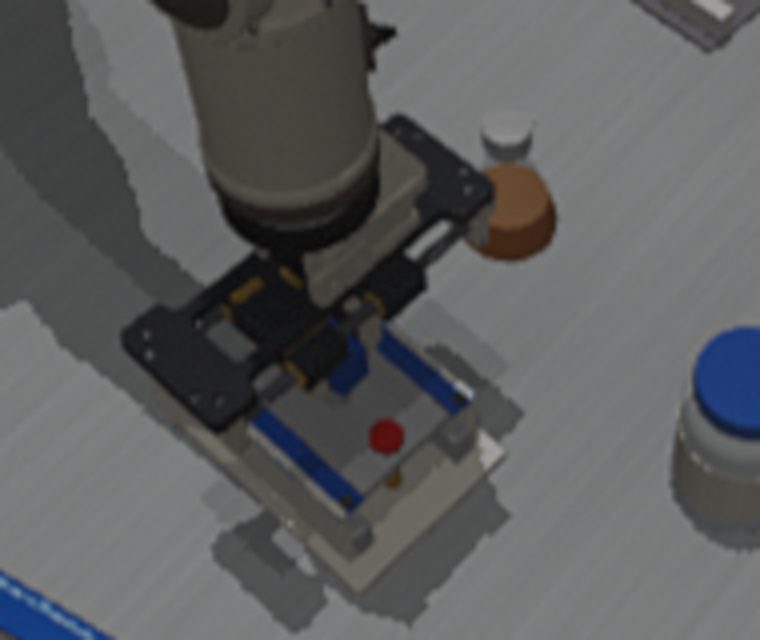

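Cap (368) is centred between the lip screws (mid 368). Lower 1 cm gently, which takes the plate 4 mm past the pin tip but not yet to the dish.

>>> arm_command(steps=[0, 0, 0.3, 0, 0, 0, 1, 0, 0, 0.6, 0, 0, 0, 1, 0, 0, 0.8, 0, 0, 0, 1, 0, 0, 1, 0, 0, 0, 1, 0, 0, 1, 0, 0, 0, 1])

```text
time_s: 13.58
eef_pos: [0.5983, -0.2068, 0.0955]
tcp_rot: [[0.997, -0.08, -0.0], [-0.08, -0.997, 0.0], [-0.0, -0.0, -1.0]]
contact_force: [-0.4, -0.0, -3.0]
gripper_width: 0.24
```

```bash
python3 - <<'E'
from h import *
s=get_state();print(s['time_s'],s['eef_pos'],s['tcp_rot'],s['joint_vel'].max(),s['contact_force'],s['moment'],s['gripper_width'])
E
```

```text
13.575 [ 0.59834143 -0.20681395  0.09549744] [[ 9.96806399e-01 -7.98555905e-02 -2.95722521e-04]
 [-7.98555492e-02 -9.96806435e-01  1.49013858e-04]
 [-3.06677701e-04 -1.24922883e-04 -9.99999945e-01]] 0.0014997013847324724 [-0.35186159 -0.00562644 -3.0402863 ] [0.03109719 0.07727196 0.01356258] 0.24026978010046757
```

No pin contact force, so the plate has dropped over the pin. Press on in small steps.

>>> arm_command(steps=[0, 0, 0.2, 0, 0, 0, 1, 0, 0, 0.4, 0, 0, 0, 1, 0, 0, 0.55, 0, 0, 0, 1, 0, 0, 0.7, 0, 0, 0, 1, 0, 0, 0.7, 0, 0, 0, 1])

```text
time_s: 14.2
eef_pos: [0.5988, -0.2069, 0.0894]
tcp_rot: [[0.997, -0.08, 0.001], [-0.08, -0.997, -0.0], [0.001, 0.0, -1.0]]
contact_force: [-2.3, 0.7, 5.4]
gripper_width: 0.237
```

>>> arm_command(steps=[0, 0, 0.05, 0, 0, 0, 1, 0, 0, 0.1, 0, 0, 0, 1, 0, 0, 0.1, 0, 0, 0, 1])

```text
time_s: 14.58
eef_pos: [0.5988, -0.2069, 0.0885]
tcp_rot: [[0.997, -0.08, 0.001], [-0.08, -0.997, -0.0], [0.001, 0.0, -1.0]]
contact_force: [-1.8, 0.5, 5.6]
gripper_width: 0.241
```

```bash
python3 - <<'E'
from h import *
s=get_state();print(s['time_s'],s['eef_pos'],s['tcp_rot'],s['joint_vel'].max(),s['contact_force'],s['moment'],s['gripper_width'])
E
```

```text
14.575 [ 0.59881255 -0.20689882  0.08851541] [[ 9.96804387e-01 -7.98783644e-02  6.78441895e-04]
 [-7.98780968e-02 -9.96804554e-01 -4.12764427e-04]
 [ 7.09244918e-04  3.57252745e-04 -9.99999685e-01]] 0.0025525338450963194 [-1.77342831  0.48690253  5.59540843] [0.2063803  0.69169025 0.00934425] 0.2409115758444365
```

>>> arm_command(steps=[0, 0, 0.05, 0, 0, 0, 1, 0, 0, 0.1, 0, 0, 0, 1, 0, 0, 0.1, 0, 0, 0, 1])

```text
time_s: 14.95
eef_pos: [0.5989, -0.2069, 0.0877]
tcp_rot: [[0.997, -0.08, 0.001], [-0.08, -0.997, -0.0], [0.001, 0.0, -1.0]]
contact_force: [-2.8, 0.5, 7.6]
gripper_width: 0.236
```

>>> arm_command(steps=[0, 0, 0.05, 0, 0, 0, 1, 0, 0, 0.1, 0, 0, 0, 1, 0, 0, 0.1, 0, 0, 0, 1])

```text
time_s: 15.32
eef_pos: [0.5988, -0.2069, 0.0877]
tcp_rot: [[0.997, -0.08, 0.001], [-0.08, -0.997, -0.001], [0.001, 0.001, -1.0]]
contact_force: [-6.1, 1.4, 13.6]
gripper_width: 0.239
```

```bash
python3 - <<'E'
from h import *
s=get_state();print(s['time_s'],s['eef_pos'],s['tcp_rot'],s['joint_vel'].max(),s['contact_force'],s['moment'],s['gripper_width'])
save('wrist','w14.png',crop=(160,60,230,200),scale=3.2);save('scene','s14.png',crop=(150,170,190,160),scale=4)
E
```

```text
15.325 [ 0.59883676 -0.20691004  0.08769406] [[ 9.96799111e-01 -7.99439205e-02  7.08180515e-04]
 [-7.99432686e-02 -9.96799004e-01 -9.05396168e-04]
 [ 7.78294551e-04  8.45883831e-04 -9.99999339e-01]] 0.0017329738014252817 [-6.08581426  1.37248994 13.57686632] [0.39971467 1.41088086 0.03128897] 0.23913763902540386
```

View pics/w14.png

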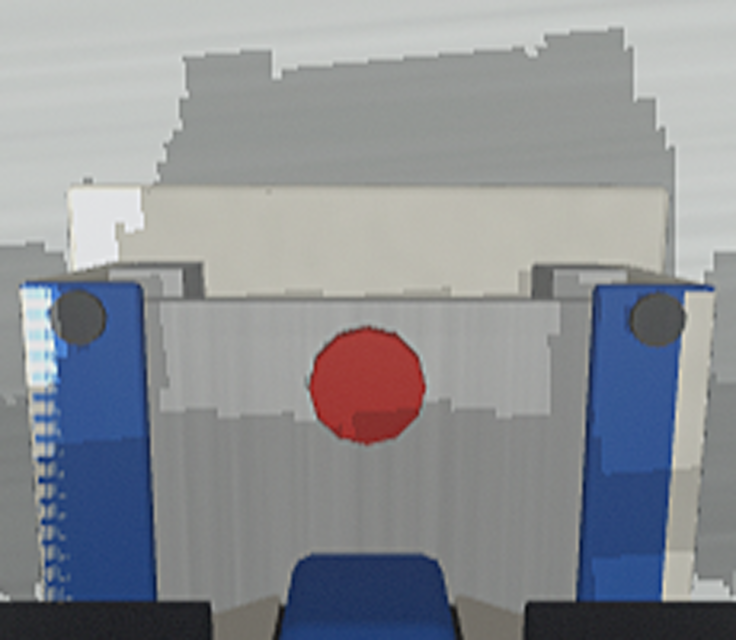

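View pics/s14.png

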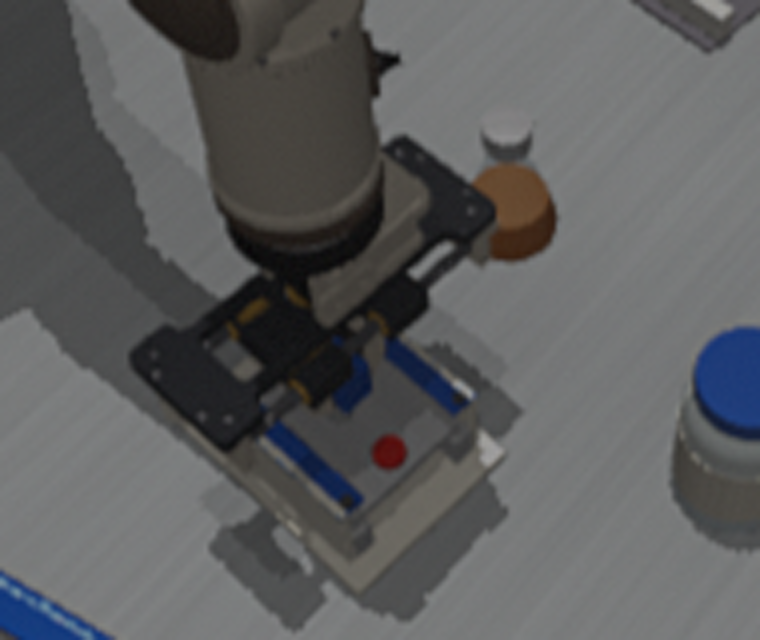

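z stopped at 0.0877 exactly as predicted while the force climbed, so the plate is on the rails. I'll relieve the small x side load slightly, add a little press, and let it settle.

>>> arm_command(steps=[-0.05, 0, 0.05, 0, 0, 0, 1, -0.05, 0, 0.05, 0, 0, 0, 1, -0.05, 0, 0.05, 0, 0, 0, 1, -0.05, 0, 0.05, 0, 0, 0, 1])

```text
time_s: 15.92
eef_pos: [0.5988, -0.2069, 0.0876]
tcp_rot: [[0.997, -0.08, 0.002], [-0.08, -0.997, -0.001], [0.002, 0.001, -1.0]]
contact_force: [-5.9, 1.9, 16.0]
gripper_width: 0.238
```

>>> arm_command(steps=[0, 0, 0, 0, 0, 0, 1, 0, 0, 0, 0, 0, 0, 1, 0, 0, 0, 0, 0, 0, 1, 0, 0, 0, 0, 0, 0, 1])

```text
time_s: 16.42
eef_pos: [0.5988, -0.2069, 0.0877]
tcp_rot: [[0.997, -0.08, 0.002], [-0.08, -0.997, -0.001], [0.002, 0.001, -1.0]]
contact_force: [-5.1, 0.4, 16.1]
gripper_width: 0.236
```

```bash
python3 - <<'E'
from h import *
s=get_state();print(s['time_s'],s['eef_pos'],s['tcp_rot'][:,2],s['contact_force'],s['moment'],s['gripper_width'])
save('top','t15.png')
for th in ['flask','dish_stack','media_bottle']: print(th,[(m['bbox'],round(m['score'],2)) for m in cut_out('top',th)])
E
```

```text
16.425 [ 0.59883646 -0.20692921  0.08768504] [ 0.00169328 -0.00119055 -0.99999786] [-5.10921685  0.43654687 16.0670924 ] [ 0.4227245   1.34248536 -0.04007963] 0.23607019852039468
flask [([273.3, 206.2, 19.0, 19.0], 0.5), ([291.7, 129.8, 23.8, 30.4], 0.31)]
dish_stack [([237.6, 136.5, 31.3, 28.5], 0.85), ([186.1, 206.0, 36.8, 40.0], 0.19)]
media_bottle [([293.0, 129.6, 23.4, 30.7], 0.79)]
```

View pics/t15.png

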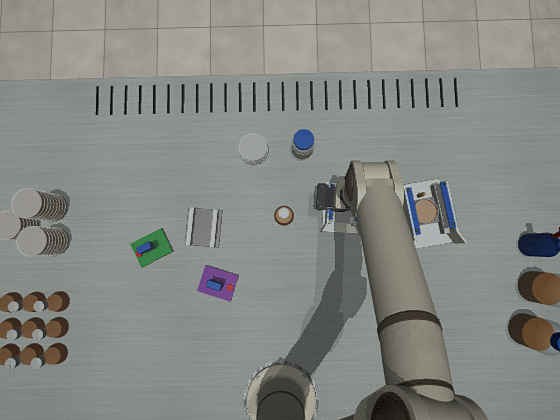

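Bystanders are all in place: flask (284,215), dishes (253,149), bottle (303,143). The tool is tilted 0.1° nose-up under load, so I'll trim that and press slightly more for a safe margin.

>>> arm_command(steps=[0, 0, 0.05, 0, -0.2, 0, 1, 0, 0, 0.1, 0, -0.2, 0, 1, 0, 0, 0.1, 0, -0.2, 0, 1, 0, 0, 0.1, 0, -0.2, 0, 1, 0, 0, 0.1, 0, -0.2, 0, 1, 0, 0, 0.1, 0, -0.2, 0, 1])

```text
time_s: 17.38
eef_pos: [0.5989, -0.2069, 0.0876]
tcp_rot: [[0.997, -0.08, -0.002], [-0.08, -0.997, -0.001], [-0.002, 0.001, -1.0]]
contact_force: [-8.8, 2.2, 21.9]
gripper_width: 0.236
```

```bash
python3 - <<'E'
from h import *
s=get_state();print(s['time_s'],s['eef_pos'],s['tcp_rot'][:,2],s['contact_force'],s['moment'],s['gripper_width'],s['joint_vel'].max())
im=save('wrist','w16.png')
Rt=s['tcp_rot'];p=s['eef_pos'];K,R,t=cam('wrist');c=-R.T@t
hsv=cv2.cvtColor(im,cv2.COLOR_RGB2HSV)
m=(((hsv[...,0]<6)|(hsv[...,0]>174))&(hsv[...,1]>150)).astype(np.uint8)
n,l,st,ce=cv2.connectedComponentsWithStats(m)
for i in range(1,n):
    if st[i,4]>100: print('cap',st[i],ce[i],onz('wrist',ce[i],.051))
E
```

```text
17.375 [ 0.59885842 -0.20690897  0.08764878] [-0.00170648 -0.00125289 -0.99999776] [-8.75984861  2.15416875 21.86746114] [0.63209774 1.8139527  0.01111652] 0.23574349358189606 0.0008288736894533867
cap [257 162  36  36 978] [274.2198364 179.9192229] [ 0.63678828 -0.20987532  0.051     ]
```

z is unchanged at 0.0876 under 22 N, and the cap pixel in hand hasn't moved (274,180), so there is no slip. The cap lies over the pin (0.637, −0.210). Handing in.

```bash
python3 -c "
from workcell import *
print(hand_in())"
```

```text
the job is handed in; nothing more can be done
None
```

I took the metal stamp from its cradle and slid it red cap first under the lips of the smaller copier. I then lowered it over the pin, pressed it down, and handed in at about 17.4 s (limit 51 s), still gripping and pressing.

**Last checks:**
- **Height:** the tool stopped at 0.0876 m. That matches the 0.0877 m I predicted for the plate on the rails, and it did not change as the upward force rose from 8 to 22 N.
- **Over the pin:** the cap measured (0.637, −0.210), within about 1.5 mm of the measured pin position. Nothing touched the pin on the way down.
- **Grip:** the opening stayed at 22 mm, and the stamp had not shifted in the jaws since the lift.
- **Bystanders:** the flask, dish stack and bottle were still in place in the top picture, taken just before the final small press. I did not picture them again after it.

**Not perfect:**
- **Side load:** about 9 N remained along −x, probably the plate resting against the pin.
- **Tilt:** trimming the tool tilt under load only moved it from about +0.1° to −0.1°.
- **Dish travel:** I could not read it directly; full travel is inferred from the height and the force.

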